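# Press a painted napkin holder home against a sprung pusher and hold it

## Robot

A 6-joint arm with a two-finger parallel gripper is mounted at the origin on the work surface. World frame = base frame: x ahead of the robot, y to its left, z up, the work surface at z = 0. Lengths are in mm, angles in degrees, forces in N, time in s.
With the tool pointing down it reaches from about 425 to 925 mm from the base axis. Payload 12.5 kg.
Tool frame: the origin (TCP) lies between the finger pads, 19 mm behind the fingertips; this is the grasp point; z points along the fingers, y is the line along which they close (so a half turn about z gives the same grasp; the last joint's range is limited). The gripper opens to 85 mm and grips with 20 to 120 N. Pads are 22 mm wide; open, the fingers measure 114 mm over their backs; the gripper's body (76 mm by 85 mm) begins 54 mm behind the grasp point. The pads swing forward as they close: fully open they stand 13 mm farther back than shut.
Start: joints at [-6.05, 28.126, 89.318, -0, 62.55, -6.05], TCP at [625.014, 0.021, 250.027] pointing down, gripper open.
Joint ranges: [-177.58, 177.58], [-47.91, 125.51], [2.72, 160], [-65.01, 245.01], [3.68, 167.84], [-153.87, 153.87]. Speed limits (degrees/s): [127.2, 127.2, 159.86, 180, 180, 180].

## Interface

Orientations are given as [roll, pitch, yaw] about the fixed x, y, z axes, in that order (R = Rz(yaw) Ry(pitch) Rx(roll)).
In Python, from station import get_obs, camera, camera_params, sign_off gives the robot as it stands. The module is installed in compiled form; this text tells all that it offers.
- The arm moves only by the tool arm_command, never from a script. Its argument "commands" is a list of rows, each a list of 5 numbers: the opening, from -1 (shut) to 1 (fully open), then the shift along the tool's x, y, z in units of 30 mm (1.0 is 30 mm), then the turn about the tool's z in units of 5 degrees (1.0 is 5 degrees). In form: [[grip, x, y, z, turn], ...]. A call has 1 to 5 rows; each row is the pose to reach, as a shift and turn from the pose commanded when the call began, along the tool's axes at that moment; what a row does not reach only later rows make up. A row lasts 1/12 s, in which the tool goes at most 41.7 mm and 7.16 degrees, less where a joint would pass 70% of its speed; a pose out of reach is approached as far as the arm can. A call with a gripper value outside its range is refused whole. The fingers move at their own pace and stop on an object; "force" is the grip in N (left out, the last holds). Time passes only in rows, so rows that repeat a pose let the fingers close. It gives the time, the measured TCP pose, the force, the opening and the grip force at its end, in the units of the state.
- get_obs(): the state, without advancing time (a new reading comes with each control period).
- camera(name): name is "scene" or "side" or "wrist"; returns the picture (420x560x3 uint8, blue, green, red); there is no depth.
- camera_params(name): a dict with "mtx" (3x3 intrinsics, pixels), "world_to_cam" (4x4, takes a point from world to camera coordinates). Camera axes: x right, y down, z forward; pixel columns grow to the right and rows downward; lengths in mm; the calibration is good to about 2 mm. The wrist camera is an equidistant fisheye: a pixel r from the principal point sees the ray r / f radians off the axis. A picture is of the moment at which its call begins: read the wrist's pose just before it. camera_params takes no time and is no camera call; for the wrist camera it gives the pose at the moment of the call.
- sign_off(): hands the job in; it is judged then, once.
The state is a dict: "t": time; "qpos": joint angles; "qd": joint speeds; "joint_efforts": joint torques, N m; "position": TCP position; "eef_rot": TCP orientation; "ft_force": force on the tool from outside, world axes, zero at the start; "moment": the same for the moment, N m; "width": opening from 0.0 (shut) to 1.0 (fully open); "finger_force": force on a finger pad.
Only numpy, scipy, OpenCV 4.12 (cv2) and the standard library are available. Lean on these libraries where they do the work, as an engineer would, in place of code of your own. Each camera call takes 0.05 s, during which the arm holds its last target. There are 200 camera calls.

## Task

Lift the dark red napkin holder, set it down lengthwise in the channel of the wooden decorating jig clear of the sprung orange pusher, then slide it along the channel, pushing the pusher back until the holder meets both blue stops. Finish with it still gripped and held lightly but surely against the stops: your program ends while holding it there. The paint is fresh, so handle it gently: the two fingers together never load it with more than 100 N, and it never bears on the jig with more than 60 N, and leave the teal holder and the four small paint pots where they are.

Things in the scene. Friction and masses are not known exactly. Their poses are not given: they have to be found in the camera images.
- holder: Dark red dotted napkin holder, loose, 0.25-0.42 kg. Base 120 (x) x 60 (y) x 10; two upright 8 thick panels along x, outer faces 50 apart in y, flush with the base at x = +-60, full length up to z = 45, scalloped above, 62 tall mid. Origin: centre of underside; z up. Ends alike, either may lead. Grasp from above across the outer panel faces (along y), tool point about 40 above the underside.
- jig: Wooden jig fixed to the table, place and yaw vary. Base 260 (x) x 110 (y) x 12. Origin: centre of underside; x along the channel towards the pusher (push direction). Channel floor at z = 12; rails 10 higher, 68 apart about y = 0, x = -120 to 60. Pusher at rest at x = 55, stop faces x = 70, bracket x = 100 to 130, 54 tall. Holder origin: x = 10 at the stops, below -5 clear of the pusher.
- stops: Two fixed blue stop posts of the jig, hard; each 15 x 15, from 12 to 52 above the table, at jig y = +-25.5, with their faces at jig x = 70 looking to -x. The body's origin and axes are those of the jig.
- stop_face (a point): Point on the channel floor midway between the stop faces (jig x = 70, y = 0, 12 above the table); axes as the jig.
- pad (a point): Centre of the front face of the orange sprung pusher pad, 28 wide (y), 30 tall, 31 above the table, between the blue stops; it moves along jig x as it is pushed.
- pusher (a joint): Travel of the sprung pusher in m along jig x: 0 at rest (15 mm before the stop faces), 0.015 with the pad level with the stops, limit 0.020. Spring: 4 N at rest plus 0.4 N per mm, about 10 N at the stops. It shoves the holder back if let go.
- spare: Teal napkin holder of the same make and size, a bystander to leave alone. Origin: centre of the underside.
- pot_orange: Bystander to leave alone: small orange paint pot with white cap, 36 across, 45 tall. Origin: centre of the underside.
- pot_violet: Bystander to leave alone: small violet paint pot with white cap, 36 across, 45 tall. Origin: centre of the underside.
- pot_red: Bystander to leave alone: small red paint pot with red cap, 36 across, 36 tall. Origin: centre of the underside.
- pot_blue: Bystander to leave alone: small blue paint pot with white cap, 36 across, 45 tall. Origin: centre of the underside.

How it is judged (in metres and radians):
On the way, in this order (a step that is already met when the one before it is completed fails the run):
1. the red holder is lifted clear of the table in the gripper (height (world z) of holder above 0.03 m and contact force between the fingers and holder above 1 N), for 0.2 s.
2. the red holder stands on the channel floor between the rails, lengthwise, clear of the pusher, which is at rest (y of holder in the frame of jig between -0.007 and 0.007 m and z of holder in the frame of jig between 0.008 and 0.016 m and angle between the x axis of holder and the x axis of jig, either way round below 0.09 rad and x of holder in the frame of jig between -0.09 and -0.002 m and value of joint pusher below 0.003 m), for 0.2 s.
At the end, for the whole second after the job is handed in: Through the last second the gripper holds the red holder (finger force over 3 N) in the channel (within 7 mm of its middle line, 0.09 rad of its direction and 4 mm of its floor), still, the pusher pressed back more than 13 mm, and the holder pressing on the blue stops with 1 to 35 N (y of holder in the frame of jig between -0.007 and 0.007 m and z of holder in the frame of jig between 0.008 and 0.016 m and angle between the x axis of holder and the x axis of jig, either way round below 0.09 rad and value of joint pusher above 0.013 m and x of holder in the frame of jig above 0.008 m and contact force between holder and stops between 1 and 35 N and contact force between the fingers and holder above 3 N and linear speed of holder below 0.02 m/s); the arm keeps its last pose, push and grip.
It fails at once if the red holder is loaded by the fingers with more than 100 N in all (contact force between the fingers and holder above 100 N).
It fails at once if the red holder is rammed or dropped into the jig (over 60 N) (contact force between holder and jig above 60 N).
It fails at once if the teal holder is moved more than 20 mm (distance of spare from where it was at the start of the episode above 0.02 m).
It fails at once if a small paint pot is moved more than 20 mm (distance of any of pot_orange, pot_violet, pot_red, pot_blue from where it was at the start of the episode above 0.02 m).
It also fails if it takes over 72 s, if anything falls off the work surface, if the arm or the gripper's body presses on something with over 40 N, if the wrist force passes 120 N, or if a joint passes its speed limit or range.

## Working session

There is one attempt and no reset: what is moved stays moved. The work goes in short steps, Python scripts to look and compute and a tool call to move; the robot and the scene stay as the last step left them, time stands still between calls to the robot, and variables do not carry over. Pictures are saved under pics/ and viewed, at most 10 in all, crops included, and the job is handed in when it is done.

Besides the shell and the picture viewer there is one more tool, called after "Emit:" as a command line: name --pt "numbers of a row" for each row, then --argument value for the rest. arm_command: Moves the arm, as the interface text tells. Its arguments: {"type":"object","properties":{"commands":{"type":"array"},"force":{"type":"number"}},"required":["commands"]}

```bash
mkdir -p pics
python3 - <<'E'
from station import *
import cv2,numpy as np
o=get_obs();print(o)
for n in("scene","side","wrist"):
    p=camera_params(n);print(n,p["mtx"].tolist(),np.round(p["world_to_cam"],4).tolist())
    cv2.imwrite(f"pics/{n}0.png",camera(n))
E
```

```text
{'t': 0.0, 'qpos': array([-6.04908758e+00,  2.81630219e+01,  8.93527612e+01,  5.12513591e-04,
        6.25496416e+01, -6.04942927e+00]), 'qd': array([-0.10871302,  0.03950244,  0.03389475, -0.01479052,  0.00454217,
       -0.01508852]), 'joint_efforts': array([-2.53899279e-04, -6.18447447e+01, -2.61596632e+01, -1.41405640e-04,
        4.01603000e-03, -9.44706159e-06]), 'position': array([6.24771615e+02, 6.35036020e-02, 2.49424094e+02]), 'eef_rot': array([-1.79934988e+02, -7.34688205e-03,  9.00001010e+01]), 'ft_force': array([-0.08723949,  0.03942828,  0.071066  ]), 'moment': array([ 0.01665375,  0.02259549, -0.00628381]), 'finger_force': 0.0, 'width': 0.9988633117607956}
scene [[431.38409990052634, 0.0, 283.452459578584], [0.0, 431.38409990052634, 212.9624879682982], [0.0, 0.0, 1.0]] [[-0.736, 0.6769, -0.0091, 396.2627], [0.4674, 0.4984, -0.7302, -222.5037], [-0.4897, -0.5417, -0.6832, 1335.9831], [0.0, 0.0, 0.0, 1.0]]
side [[446.4517173951348, 0.0, 273.83051922889825], [0.0, 446.4517173951348, 212.48144583420563], [0.0, 0.0, 1.0]] [[0.9993, -0.0382, 0.0029, -548.206], [-0.026, -0.7317, -0.6811, 49.8003], [0.0281, 0.6806, -0.7321, 1099.0655], [0.0, 0.0, 0.0, 1.0]]
wrist [[325.19226210127806, 0.0, 282.887579448143], [0.0, 325.19226210127806, 206.41539169650406], [0.0, 0.0, 1.0]] [[1.0, 0.0004, -0.0002, -625.9865], [0.0005, -0.9626, 0.2708, -35.618], [-0.0001, -0.2708, -0.9626, 378.2011], [0.0, 0.0, 0.0, 1.0]]
```

View pics/scene0.png

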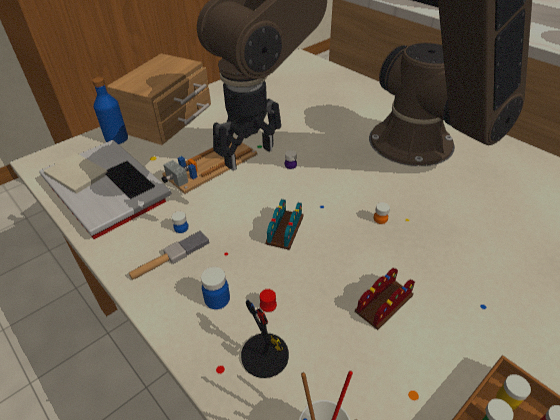

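View pics/wrist0.png

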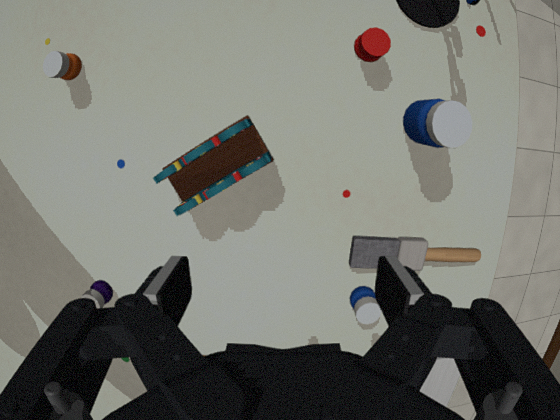

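View side.

The scene shows the red holder near (385,297), the teal one near (285,224), and the jig near (210,167) with its pusher end at about (180,172). The wrist view shows the teal holder at (215,165) and pots at (100,290), (365,300), (65,65) and (373,43). Neither the jig nor the red holder is in the wrist view.

```bash
cat > h.py <<'E'
import numpy as np,cv2
from station import *
def ray(n,uv,P=None):
    P=P or camera_params(n);K=P["mtx"];T=P["world_to_cam"]
    d=np.array([(uv[0]-K[0,2])/K[0,0],(uv[1]-K[1,2])/K[1,1]])
    if n=="wrist":
        r=np.hypot(*d);d3=np.array([*(d/r*np.sin(r)),np.cos(r)])
    else: d3=np.array([*d,1.])
    R=T[:3,:3];return -R.T@T[:3,3],R.T@d3
def at(n,uv,z,P=None):
    c,d=ray(n,uv,P);return (c+d*(z-c[2])/d[2])[:2]
def proj(n,X,P=None):
    P=P or camera_params(n);K=P["mtx"];T=P["world_to_cam"]
    X=np.atleast_2d(X)@T[:3,:3].T+T[:3,3]
    if n=="wrist":
        h=np.hypot(X[:,0],X[:,1]);s=np.arctan2(h,X[:,2])/h
        q=X[:,:2]*s[:,None]
    else: q=X[:,:2]/X[:,2:]
    return q*K[0,0]+K[:2,2]
E
python3 - <<'E'
from h import *
for n,uv in [("red",(385,303)),("teal",(285,228)),("jig",(210,170)),("jigpush",(180,175)),("violet",(291,160)),("orange",(381,215)),("redpot",(268,302)),("blue",(180,223))]: print(n,at("scene",uv,15).round())
E
```

```text
red [551. 321.]
teal [554.  22.]
jig [ 551. -291.]
jigpush [ 625. -330.]
violet [ 353. -169.]
orange [348. 152.]
redpot [725. 156.]
blue [ 730. -167.]
```

View pics/side0.png

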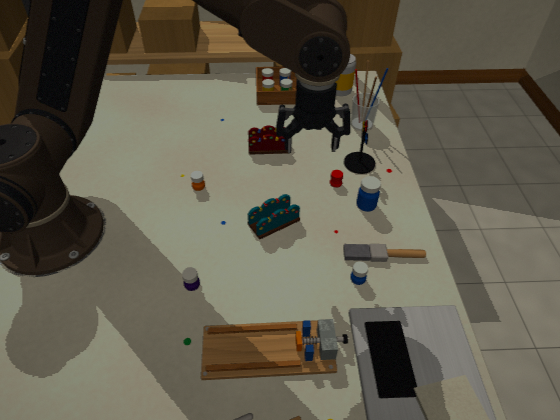

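The side view shows the jig base with corners near (202,325), (336,321), (337,373) and (204,378), and the orange pusher at (299,341). The red holder is at (270,140), roughly along world x. I'll turn the tool 90° and look at the jig from above first.

Emit:
arm_command --pt "1 -6 -3 0 7" --pt "1 -6 -3 0 7" --pt "1 -6 -3 0 7" --pt "1 -6 -3 0 7" --pt "1 -6 -3 0 7"

```text
t: 0.57
position: [533.6, -181.9, 249.9]
eef_rot: [-180.0, 0.0, 54.6]
ft_force: [-0.0, -0.2, 0.3]
width: 1.001
finger_force: 0.0
```

Emit:
arm_command --pt "1 -4.9 0.4 0 7" --pt "1 -4.9 0.4 0 7" --pt "1 -4.9 0.4 0 7" --pt "1 -4.9 0.4 0 7" --pt "1 -4.9 0.4 0 7"

```text
t: 0.98
position: [458.4, -310.8, 249.8]
eef_rot: [180.0, 0.0, 19.4]
ft_force: [-0.5, 0.7, 0.1]
width: 0.999
finger_force: 0.0
```

Emit:
arm_command --pt "1 0 0 0 4" --pt "1 0 0 0 4" --pt "1 0 0 0 4" --pt "1 0 0 0 4"

```text
t: 1.32
position: [460.4, -307.3, 249.8]
eef_rot: [-180.0, 0.0, -0.3]
ft_force: [-1.1, -0.2, 0.6]
width: 0.998
finger_force: 0.0
```

Run:
```python
from h import *
import pickle
P=camera_params("wrist");o=get_obs();im=camera("wrist")
pickle.dump((P,im),open("jig.pkl","wb"));print(o["position"],o["eef_rot"],o["qpos"])
cv2.imwrite("pics/w1.png",cv2.resize(im,(800,600),interpolation=cv2.INTER_CUBIC))
```

```text
[ 460.39359466 -307.3097429   249.82130421] [-1.79983213e+02  1.29530273e-02 -2.67605789e-01] [-4.05622036e+01  2.23390038e+01  9.94488684e+01  5.20663859e-03
  5.82328637e+01  4.97026622e+01]
```

View pics/w1.png

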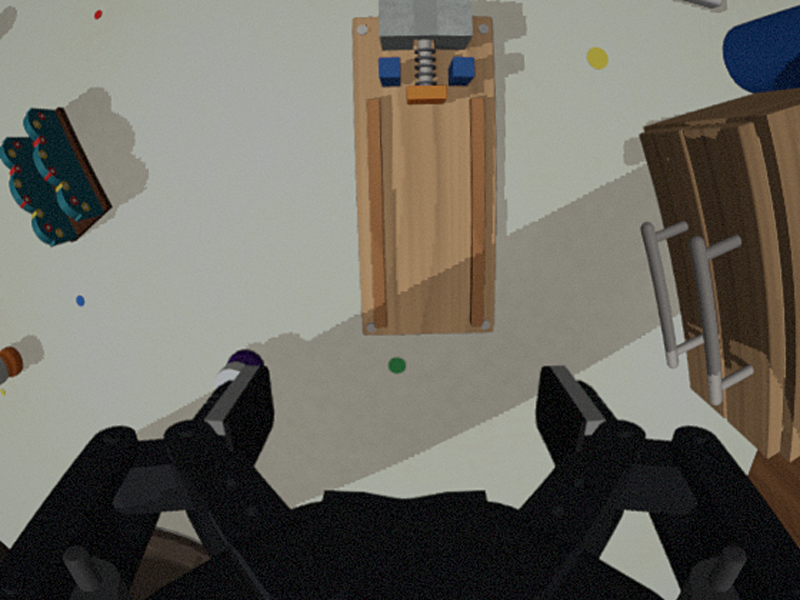

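The view shows the jig base corners (800-wide scale) at (353,17), (493,16), (494,332) and (362,334). The pad is at (426,95) and the stops are at (390,70) and (461,70). I'll fit the pose and overlay it.

Run:
```python
from h import *
import pickle
from scipy.optimize import least_squares
P,im=pickle.load(open("jig.pkl","rb"))
J=np.array([[130,55,12],[130,-55,12],[-130,-55,12],[-130,55,12.]])
px=np.array([[353,17],[493,16],[494,332],[362,334.]])*.7
g=cv2.cvtColor(im,cv2.COLOR_BGR2GRAY)
print(px.tolist());px=cv2.cornerSubPix(g,px.astype(np.float32).reshape(-1,1,2),(4,4),(-1,-1),(3,50,.01)).reshape(-1,2);print(px.tolist())
def W(q,X):
    c,s=np.cos(q[2]),np.sin(q[2]);X=np.atleast_2d(X);return np.c_[q[0]+c*X[:,0]-s*X[:,1],q[1]+s*X[:,0]+c*X[:,1],X[:,2]]
r=least_squares(lambda q:(proj("wrist",W(q,J),P)-px).ravel(),[580,-305,0],loss="soft_l1",x_scale=[1,1,.01])
q=r.x;print(q[:2],np.degrees(q[2]),r.fun.round(2))
big=cv2.resize(im,None,fx=4,fy=4,interpolation=cv2.INTER_CUBIC)
def pl(X,c):
    cv2.polylines(big,[np.int32(proj("wrist",W(q,X),P)*4+1.5)],True,c,1)
pl(J,(0,255,0))
for s in(1,-1):
    pl(np.array([[-120,34*s,22],[60,34*s,22.]]),(255,255,0)); pl(np.array([[70,s*18,52],[70,s*33,52],[85,s*33,52],[85,s*18,52.]]),(255,255,255))
pl(np.array([[55,14,46],[55,-14,46],[55,-14,16],[55,14,16.]]),(0,0,255))
cv2.imwrite("pics/ov.png",cv2.resize(big[0:960,940:1440],(416,800))[:600])
```

```text
[[247.1, 11.899999999999999], [345.09999999999997, 11.2], [345.79999999999995, 232.39999999999998], [253.39999999999998, 233.79999999999998]]
[[246.69419860839844, 11.865798950195312], [344.04949951171875, 11.846291542053223], [344.31243896484375, 231.50494384765625], [254.21060180664062, 234.30747985839844]]
[ 524.60508575 -324.88211337] 1.0171941536500306 [-0.59 -0.44  0.6  -0.93  0.94  1.09 -0.8   0.45]
```

View pics/ov.png

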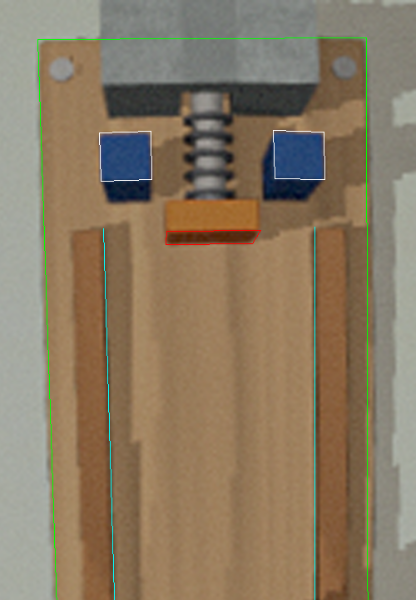

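The overlay matches the picture closely on the rails, stops and pad, so the jig is at (524.6, -324.9) with yaw 1.0°. Next I'll go over to the red holder.

Emit:
arm_command --pt "1 0 -6.9 0 0" --pt "1 0 -6.9 0 0" --pt "1 0 -6.9 0 0" --pt "1 0 -6.9 0 0" --pt "1 0 -6.9 0 0"

```text
t: 1.78
position: [460.0, -98.4, 250.0]
eef_rot: [-180.0, -0.0, 0.2]
ft_force: [0.8, 0.6, 0.2]
width: 1.0
finger_force: 0.0
```

Emit:
arm_command --pt "1 0 -6.9 0 0" --pt "1 0 -6.9 0 0" --pt "1 0 -6.9 0 0" --pt "1 0 -6.9 0 0" --pt "1 0 -6.9 0 0"

```text
t: 2.2
position: [460.0, 108.9, 250.2]
eef_rot: [-180.0, -0.0, 0.3]
ft_force: [1.4, -0.2, -0.3]
width: 1.0
finger_force: 0.0
```

Emit:
arm_command --pt "1 0 -6.9 0 0" --pt "1 0 -6.9 0 0" --pt "1 0 -6.9 0 0" --pt "1 0 -6.9 0 0" --pt "1 0 -6.9 0 0"

```text
t: 2.62
position: [459.9, 316.1, 250.0]
eef_rot: [-180.0, -0.0, 0.3]
ft_force: [1.4, -0.3, 0.0]
width: 0.999
finger_force: 0.0
```

Emit:
arm_command --pt "1 0 0 0 0" --pt "1 0 0 0 0"

```text
t: 2.78
position: [459.9, 315.4, 249.5]
eef_rot: [180.0, 0.0, 0.4]
ft_force: [0.4, -0.9, -0.6]
width: 0.999
finger_force: 0.0
```

Run:
```python
from h import *
import pickle
P=camera_params("wrist");o=get_obs();im=camera("wrist")
pickle.dump((P,im),open("red.pkl","wb"));print(o["t"],o["position"],o["eef_rot"],o["qpos"])
cv2.imwrite("pics/w2.png",cv2.resize(im,(800,600),interpolation=cv2.INTER_CUBIC))
```

```text
2.7833 [459.85052448 315.43727334 249.45313831] [1.79978285e+02 3.21719480e-02 3.95250302e-01] [ 2.76634887e+01  2.26990218e+01  9.89059639e+01 -5.35422157e-03
  5.84335600e+01  1.17271037e+02]
```

View pics/w2.png

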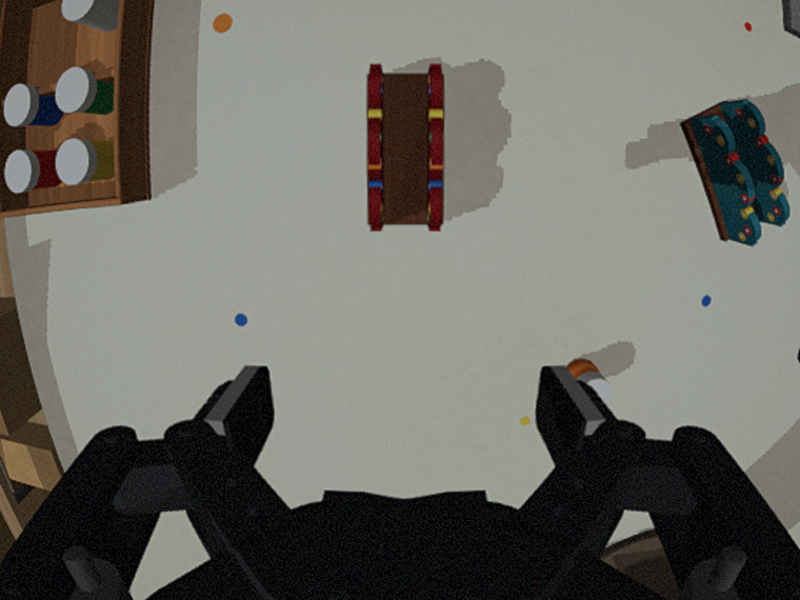

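The red holder lies at (405,148). Its panel-end corners are about (369,230), (442,230), (443,65) and (369,65), which puts it almost square to the tool.

Run:
```python
from h import *
import pickle
from scipy.optimize import least_squares
P,im=pickle.load(open("red.pkl","rb"))
px=np.array([[369,230],[442,230],[443,65],[369,65.]])*.7
H=np.array([[-60,25,45],[-60,-25,45],[60,-25,45],[60,25,45.]])
H2=np.array([[-60,17,10],[-60,-17,10.],[60,-17,10],[60,17,10]]);px2=np.array([[384,224],[429,224],[429,73],[384,73]])*.7
def W(q,X):
    c,s=np.cos(q[2]),np.sin(q[2]);return np.c_[q[0]+c*X[:,0]-s*X[:,1],q[1]+s*X[:,0]+c*X[:,1],X[:,2]]
for A,b in((H,px),(H2,px2),(np.r_[H,H2],np.r_[px,px2])):
    r=least_squares(lambda q:(proj("wrist",W(q,A),P)-b).ravel(),[545,315,0],x_scale=[1,1,.01])
    print(r.x[:2],np.degrees(r.x[2]),r.fun.round(1))
```

```text
[544.59194478 314.48344047] 0.2903498740344836 [ 1.   0.7 -1.   0.8 -0.8 -0.7  0.8 -0.9]
[545.13689964 313.7618512 ] 0.4402314118326517 [ 0.6  0.2 -0.6  0.2 -0.3 -0.2  0.3 -0.2]
[544.83892469 314.15712974] 0.3557094190124513 [ 1.4  0.5 -0.6  0.5 -0.6 -0.9  1.  -1.1  0.2  0.4 -1.   0.5 -0.6  0.1
  0.  -0. ]
```

Emit:
arm_command --pt "1 2.83 0.05 1 0" --pt "1 2.83 0.05 3 0" --pt "1 2.83 0.05 4 0" --pt "1 2.83 0.05 5 0" --pt "1 2.83 0.05 5 0"

```text
t: 3.25
position: [545.3, 309.5, 95.6]
eef_rot: [179.9, 0.2, -0.0]
ft_force: [-0.2, 0.8, 0.2]
width: 0.999
finger_force: 0.0
```

Emit:
arm_command --pt "1 0 0 0.7 0" --pt "1 0 0 1.4 0" --pt "1 0 0 2 0" --pt "1 0 0 2 0" --pt "1 0 0 2 0"

```text
t: 3.67
position: [545.5, 310.8, 39.9]
eef_rot: [180.0, 0.1, -0.0]
ft_force: [-0.2, -0.5, 1.2]
width: 0.999
finger_force: 0.0
```

Emit:
arm_command --pt "-0.1 0 0 0 0" --pt "-0.1 0 0 0 0" --pt "-0.3 0 0 0 0" --pt "-0.5 0 0 0 0" --pt "-1 0 0 0 0" --force 25

```text
t: 4.08
position: [546.1, 312.5, 41.6]
eef_rot: [-179.9, -0.1, 0.0]
ft_force: [0.2, -0.2, 5.9]
width: 0.582
finger_force: 27.2
```

Emit:
arm_command --pt "-1 0 0 0 0" --pt "-1 0 0 0 0" --pt "-1 0 0 0 0" --force 33

```text
t: 4.33
position: [546.1, 312.5, 41.6]
eef_rot: [-179.9, -0.1, 0.0]
ft_force: [0.5, -0.4, 6.1]
width: 0.583
finger_force: 33.3
```

Emit:
arm_command --pt "-1 0 0 -0.5 0" --pt "-1 0 0 -1 0" --pt "-1 0 0 -2 0" --pt "-1 0 0 -3 0" --pt "-1 0 0 -3 0"

```text
t: 4.75
position: [547.1, 313.1, 135.8]
eef_rot: [-179.8, -0.4, 0.0]
ft_force: [1.3, 0.9, -2.6]
width: 0.58
finger_force: 36.5
```

Emit:
arm_command --pt "-1 0 0 -0.5 0" --pt "-1 0 0 -0.5 0" --pt "-1 0 0 -0.5 0"

```text
t: 5.0
position: [545.3, 312.2, 145.0]
eef_rot: [-180.0, -0.0, 0.0]
ft_force: [-0.8, 0.0, -4.6]
width: 0.579
finger_force: 36.4
```

The holder is lifted. Now I'll carry it to the jig.

Emit:
arm_command --pt "-1 -0.6 0.7 0 0" --pt "-1 -0.6 2 0 0" --pt "-1 -0.6 3.4 0 0" --pt "-1 -0.6 4.7 0 0" --pt "-1 -0.6 6 0 0"

```text
t: 5.42
position: [526.5, 130.6, 143.8]
eef_rot: [180.0, 0.1, 0.0]
ft_force: [1.5, -1.0, -3.8]
width: 0.583
finger_force: 36.5
```

Emit:
arm_command --pt "-1 -0.6 1.3 0 0" --pt "-1 -0.6 2.6 0 0" --pt "-1 -0.6 3.9 0 0" --pt "-1 -0.6 5.2 0 0" --pt "-1 -0.6 6.5 0 0"

```text
t: 5.83
position: [508.6, -64.5, 144.0]
eef_rot: [-180.0, 0.1, 0.0]
ft_force: [0.4, -0.1, -3.8]
width: 0.583
finger_force: 36.5
```

Emit:
arm_command --pt "-1 -0.65 1.3 0 -0.2" --pt "-1 -0.65 2.6 0 -0.2" --pt "-1 -0.65 3.9 0 -0.2" --pt "-1 -0.65 5.2 0 -0.2" --pt "-1 -0.65 6 0 -0.2"

```text
t: 6.25
position: [489.4, -246.1, 143.9]
eef_rot: [180.0, 0.0, 0.9]
ft_force: [-0.7, 0.9, -3.9]
width: 0.583
finger_force: 36.5
```

Emit:
arm_command --pt "-1 0 1.1 0 0" --pt "-1 0 2.1 0 0" --pt "-1 0 2.7 0 0" --pt "-1 0 2.7 0 0" --pt "-1 0 2.7 0 0"

```text
t: 6.67
position: [490.6, -324.1, 143.5]
eef_rot: [-179.9, 0.1, 0.9]
ft_force: [0.1, 0.9, -3.4]
width: 0.578
finger_force: 36.5
```

Emit:
arm_command --pt "-1 0 0.03 0.7 0" --pt "-1 0 0.03 1.4 0" --pt "-1 0 0.03 2 0" --pt "-1 0 0.03 2 0" --pt "-1 0 0.03 2 0"

```text
t: 7.08
position: [491.1, -323.4, 84.2]
eef_rot: [-179.9, 0.1, 1.1]
ft_force: [-0.0, -0.4, -3.2]
width: 0.582
finger_force: 36.4
```

Run:
```python
from h import *
import pickle
P=camera_params("wrist");o=get_obs();im=camera("wrist")
pickle.dump((P,im),open("pl.pkl","wb"));print(o["t"],o["position"],o["eef_rot"])
cv2.imwrite("pics/w3.png",cv2.resize(im[80:380,80:480],(800,600),interpolation=cv2.INTER_CUBIC))
```

```text
7.0833 [ 491.11515923 -323.4499438    84.24992694] [-1.79899356e+02  1.08486754e-01  1.05462465e+00]
```

View pics/w3.png

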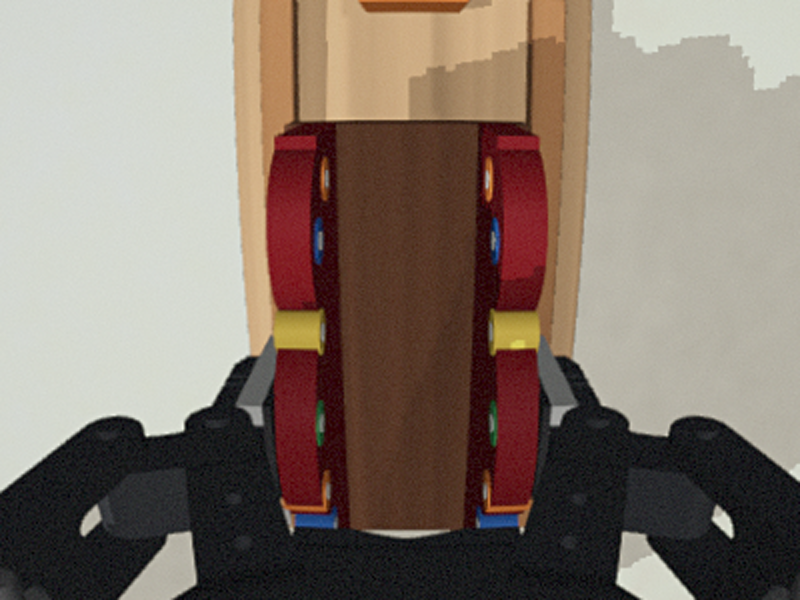

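The view shows the gripped holder lined up with the channel. Its floor edges at the front are (335,124) and (478,124), its panel tops are (275,142) and (540,142), and the rail inner edges are about (297,80) and (528,80). I'll compute the lateral offset from these.

Run:
```python
from h import *
import pickle
P,im=pickle.load(open("pl.pkl","rb"))
a=np.radians(1.02)
def jig(x,z):
    w=at("wrist",(x[0]/2+80,x[1]/2+80),z,P)-[524.6,-324.9]
    return (np.array([[np.cos(a),np.sin(a)],[-np.sin(a),np.cos(a)]])@w).round(1)
for dz in(42,44):
    print("floor",jig((335,124),dz+10),jig((478,124),dz+10),"top",jig((275,139),dz+45),jig((540,139),dz+45),"rear",jig((350,520),dz+10),jig((463,520),dz+10))
print("rail",jig((297,80),22),jig((528,80),22),"pad",jig((362,11),16),jig((466,11),16))
# rails' column profile in jig frame
for c in (30,): pass
g=cv2.cvtColor(im,cv2.COLOR_BGR2GRAY);r=g[118:123].mean(0);print(r[210:362].astype(int).tolist())
```

```text
floor [24.5 18.9] [ 24.5 -15.5] top [24.5 26.5] [ 24.6 -23.5] rear [-91.7  18.6] [-91.6 -15.6]
floor [24.6 18.7] [ 24.7 -15.2] top [24.7 26.1] [ 24.8 -23.1] rear [-90.1  18.4] [-90.  -15.3]
rail [35.1 33. ] [ 35.3 -33. ] pad [55.2 14.7] [ 55.3 -15.6]
[148, 140, 142, 142, 145, 145, 145, 146, 146, 146, 148, 146, 146, 146, 150, 137, 101, 61, 56, 110, 141, 146, 145, 146, 147, 148, 149, 147, 147, 146, 145, 144, 145, 167, 184, 185, 185, 185, 186, 185, 184, 184, 182, 178, 175, 171, 170, 169, 169, 168, 167, 167, 168, 168, 168, 167, 166, 168, 169, 170, 172, 171, 170, 173, 173, 173, 172, 173, 174, 175, 176, 176, 177, 178, 160, 144, 143, 141, 142, 141, 143, 140, 139, 140, 141, 133, 130, 126, 123, 126, 124, 125, 128, 127, 131, 132, 134, 135, 136, 138, 138, 141, 141, 142, 143, 144, 143, 142, 140, 139, 141, 144, 143, 146, 147, 147, 145, 144, 143, 140, 141, 142, 143, 142, 140, 142, 143, 145, 145, 145, 145, 147, 142, 84, 46, 51, 94, 110, 114, 112, 111, 114, 115, 113, 116, 114, 115, 115, 115, 114, 115, 109]
```

The holder is 1.6 mm off centre in y. I'll correct that and lower it.

Emit:
arm_command --pt "-1 0 0.05 0.3 0" --pt "-1 0 0.05 0.55 0" --pt "-1 0 0.05 0.75 0" --pt "-1 0 0.05 0.85 0" --pt "-1 0 0.05 0.85 0"

```text
t: 7.55
position: [491.1, -326.0, 58.7]
eef_rot: [-180.0, 0.0, 1.0]
ft_force: [-0.4, 0.5, -3.7]
width: 0.585
finger_force: 36.6
```

Emit:
arm_command --pt "-1 0 0 0 0" --pt "-1 0 0 0 0" --pt "-1 0 0 0.05 0" --pt "-1 0 0 0.1 0" --pt "-1 0 0 0.1 0"

```text
t: 7.97
position: [491.3, -326.1, 56.4]
eef_rot: [-180.0, 0.0, 1.0]
ft_force: [-0.1, 0.5, -3.2]
width: 0.578
finger_force: 36.6
```

Emit:
arm_command --pt "-1 0 -0.03 0.02 0" --pt "-1 0 -0.03 0.04 0" --pt "-1 0 -0.03 0.06 0" --pt "-1 0 -0.03 0.06 0"

```text
t: 8.3
position: [491.3, -325.2, 54.6]
eef_rot: [-180.0, -0.0, 1.0]
ft_force: [0.6, -0.4, -4.1]
width: 0.576
finger_force: 36.6
```

Emit:
arm_command --pt "-1 0 0 0.02 0" --pt "-1 0 0 0.04 0" --pt "-1 0 0 0.04 0"

```text
t: 8.55
position: [491.4, -325.3, 53.7]
eef_rot: [180.0, -0.0, 1.0]
ft_force: [-0.5, -0.4, -0.1]
width: 0.584
finger_force: 36.9
```

Emit:
arm_command --pt "-1 0 0 0 0" --pt "-1 0 0 0 0" --pt "-1 0 0 0 0" --pt "-1 0 0 0 0"

```text
t: 8.88
position: [491.4, -325.3, 53.7]
eef_rot: [180.0, -0.0, 1.0]
ft_force: [-2.3, 0.1, 2.0]
width: 0.578
finger_force: 37.1
```

Emit:
arm_command --pt "-1 0.15 0 0 0" --pt "-1 0.35 0 0 0" --pt "-1 0.55 0 0 0" --pt "-1 0.75 0 0 0" --pt "-1 0.9 0 0 0"

```text
t: 9.3
position: [519.1, -324.8, 53.6]
eef_rot: [180.0, -0.0, 1.0]
ft_force: [-5.0, -0.7, 5.5]
width: 0.58
finger_force: 37.7
```

Emit:
arm_command --pt "-1 0.08 0 0 0" --pt "-1 0.16 0 0 0" --pt "-1 0.24 0 0 0" --pt "-1 0.3 0 0 0" --pt "-1 0.3 0 0 0"

```text
t: 9.72
position: [526.9, -324.7, 53.7]
eef_rot: [-180.0, 0.1, 1.0]
ft_force: [-10.0, -1.2, 8.5]
width: 0.585
finger_force: 37.9
```

Emit:
arm_command --pt "-1 0.06 0 -0.02 0" --pt "-1 0.12 0 -0.02 0" --pt "-1 0.18 0 -0.02 0" --pt "-1 0.22 0 -0.02 0" --pt "-1 0.22 0 -0.02 0"

```text
t: 10.13
position: [533.0, -324.5, 53.9]
eef_rot: [-179.9, 0.2, 1.0]
ft_force: [-12.3, -2.4, 5.8]
width: 0.579
finger_force: 37.6
```

Emit:
arm_command --pt "-1 0.02 0 0 0" --pt "-1 0.04 0 0 0" --pt "-1 0.04 0 0 0" --pt "-1 0.04 0 0 0"

```text
t: 10.47
position: [533.9, -324.5, 53.9]
eef_rot: [-179.9, 0.2, 1.0]
ft_force: [-13.7, -2.7, 6.6]
width: 0.58
finger_force: 37.7
```

Emit:
arm_command --pt "-1 0.02 0 0 0" --pt "-1 0.04 0 0 0" --pt "-1 0.04 0 0 0" --pt "-1 0.04 0 0 0"

```text
t: 10.8
position: [535.0, -324.5, 54.0]
eef_rot: [-179.9, 0.2, 1.0]
ft_force: [-14.2, -2.2, 7.1]
width: 0.582
finger_force: 37.8
```

Emit:
arm_command --pt "-1 0.02 0 0 0" --pt "-1 0.03 0 0 0" --pt "-1 0.03 0 0 0" --pt "-1 0.03 0 0 0"

```text
t: 11.13
position: [535.7, -324.4, 53.9]
eef_rot: [-179.9, 0.2, 1.0]
ft_force: [-14.5, -2.3, 8.2]
width: 0.58
finger_force: 37.9
```

Emit:
arm_command --pt "-1 0.02 0 0 0" --pt "-1 0.03 0 0 0" --pt "-1 0.03 0 0 0" --pt "-1 0.03 0 0 0"

```text
t: 11.47
position: [535.8, -324.4, 54.0]
eef_rot: [-179.9, 0.3, 1.0]
ft_force: [-21.3, -4.7, 9.5]
width: 0.583
finger_force: 38.2
```

Emit:
arm_command --pt "-1 0.02 0 0 0" --pt "-1 0.03 0 0 0" --pt "-1 0.03 0 0 0" --pt "-1 0.03 0 0 0"

```text
t: 11.8
position: [535.9, -324.5, 54.0]
eef_rot: [-179.9, 0.4, 1.0]
ft_force: [-26.9, -4.3, 13.6]
width: 0.582
finger_force: 38.5
```

The force rose without further travel, so the holder is on the stops. I'll hold and check.

Emit:
arm_command --pt "-1 0 0 0 0" --pt "-1 0 0 0 0" --pt "-1 0 0 0 0" --pt "-1 0 0 0 0" --pt "-1 0 0 0 0"

```text
t: 12.22
position: [535.9, -324.5, 54.0]
eef_rot: [-179.9, 0.4, 1.0]
ft_force: [-27.5, -3.9, 12.8]
width: 0.579
finger_force: 38.5
```

Run:
```python
from h import *
im=camera("wrist")
cv2.imwrite("pics/w4.png",cv2.resize(im[60:360,80:480],(800,600),interpolation=cv2.INTER_CUBIC))
o=get_obs();print(o["t"],o["position"],o["ft_force"],o["finger_force"])
```

```text
12.2667 [ 535.88761282 -324.42986093   54.00311386] [-27.5795797   -4.29038406  13.30316059] 38.47351938486099
```

View pics/w4.png

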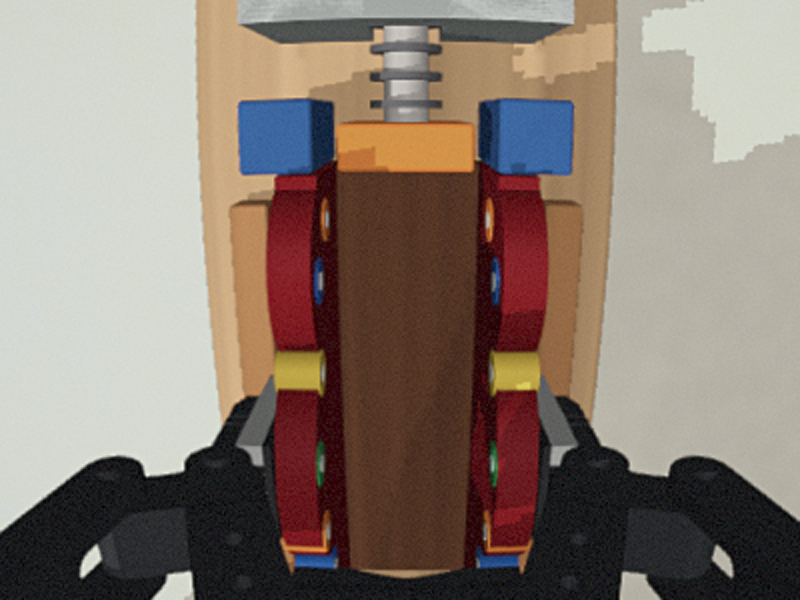

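Both panels meet the stop faces at about (288,172) and (525,172), with the pad at (405,150) level with the stops. The push is steady at about 27 N, of which some 12 N should be on the stops. Handing in.

```bash
python3 -c "
from station import *
print(sign_off())"
```

```text
the job is handed in; nothing more can be done
None
```

I handed the job in with the red holder gripped at about 38 N per finger, seated lengthwise in the channel and held steadily against both blue stops (roughly 12 N on them by my estimate); sign-off returned no verdict.

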